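# Fit the lid on the block mould's two dowels

### The job

Take the longer of the two white lids standing in the drying rack and close the block mould with it: lower it while gripped, rib side up, with its large hole on the thick dowel and its small hole on the thin one, until it lies flat on the mould; do not drop it on. The lid can only be taken by its edge in the rack, so lay it on the sloping stand to change your grip to the rib. Leave the shorter lid in the rack and everything else where it is.

Things in the scene. Friction and masses are not known exactly. Their poses are not given: they have to be found in the camera images.
- lid_long: White plastic lid 170 x 110 x 10 mm, about 0.24 kg, a grip rib amid one face, two holes; stands on a long edge in a rack slot. It fits the mould. Origin: middle of the edge it stands on, mid-thickness. +x out of the rib face, +y along the length, +z across (up in the rack, to 110 mm). Faces at x = -5 and 5 mm; rib x 5 to 39, y -30 to 30, z 45 to 65 mm.
- lid_short: White plastic lid 140 x 110 x 10 mm, about 0.2 kg, a grip rib amid one face, two holes; stands on a long edge in a rack slot. Does not fit; it stays there. Origin: middle of the edge it stands on, mid-thickness. +x out of the rib face, +y along the length, +z across (up in the rack, to 110 mm). Faces at x = -5 and 5 mm; rib x 5 to 39, y -30 to 30, z 45 to 65 mm.
- rack: Steel drying rack, fixed: a plate 130 x 170 mm, its top (where the lids stand) at z = 12 mm. Origin: middle of its footprint on the table. Two slots along its y axis at x = -35 and +35 mm, either lid in either; each has thin round posts 38 mm high on both sides, at y = -55 and 55 mm. The lids' axes start parallel to the rack's, ribs toward its +x.
- stand: Steel resting stand, fixed, base 100 x 120 mm: a board 120 mm wide, 72 mm long, sloping up at 45 degrees toward the stand's +x (roughly the robot's left), with an 8 mm lip along its foot. Origin: middle of its footprint. A lid laid on it rib up, long edge on the lip, stands out 38 mm past the board's upper end (z = 81 mm), room for a finger behind it.
- stand_rest (a point): Middle of the inner corner between the stand's sloping board and its lip: at the stand's x = -35 mm, z = 30 mm (axes as the stand's). From here the board's surface rises at 45 degrees toward +x; the lip stands square to the board.
- mould: Aluminium block mould, fixed, 120 x 190 x 45 mm, with a rectangular pocket that holds a piece of cheese (below the rim), and two upright steel dowels with tapered noses on its top face, 68 mm either side of the middle along its y axis. Origin: middle of its footprint.
- pin_big (a point): Foot of the thick dowel: centre, on the mould's top face (45 mm above the table), at the mould's y = -68 mm. Dowel 16 mm thick, straight for 13 mm, then a tapered nose; 22 mm high in all. Axes as the mould's, z up.
- pin_small (a point): Foot of the thin dowel, at the mould's y = +68 mm, same height. Dowel 11 mm thick, otherwise like the thick one.
- lid_long_hole_big (a point): Centre of the long lid's 18 mm hole at its smooth (lower) face, x = -5, y = 68, z = 55 mm in the lid's axes.
- lid_long_hole_small (a point): Centre of the long lid's 13 mm hole at its smooth (lower) face, x = -5, y = -68, z = 55 mm in the lid's axes.
- mould_d: Bystander: small blue ribbed cheese mould, 78 mm wide, 75 mm high, loose. Origin under its middle.
- check_weight_1: Bystander: chromed check weight, 30 mm wide, 36 mm high, loose. Origin under its middle.
- follower: Bystander: round white mould follower with a knob, 88 mm wide, 31 mm high, loose. Origin under its middle.
- ph_meter: Bystander: small yellow hand meter, 131 x 34 x 20 mm, loose. Origin under its middle.

How it is judged:
On the way:
1. both dowels are in their holes while the gripper still holds the lid, within 6 mm of flat on the mould (horizontal distance between lid_long_hole_big and pin_big below 0.003 m and horizontal distance between lid_long_hole_small and pin_small below 0.003 m and z of lid_long_hole_big in the frame of pin_big below 0.006 m and z of lid_long_hole_small in the frame of pin_small below 0.006 m and contact force between the fingers and lid_long above 0.5 N), for 0.1 s.
At the end, for the whole second after the job is handed in: The long lid lies flat on the mould, rib up and at rest: each of its two holes within 3 mm (horizontally) of its own dowel, less than 2.5 mm above the mould's top face at both, tilted less than 0.03 rad, let go (horizontal distance between lid_long_hole_big and pin_big below 0.003 m and horizontal distance between lid_long_hole_small and pin_small below 0.003 m and z of lid_long_hole_big in the frame of pin_big below 0.0025 m and z of lid_long_hole_small in the frame of pin_small below 0.0025 m and angle between lid_long's own x axis and vertical below 0.03 rad and linear speed of lid_long below 0.01 m/s); the robot touches nothing.
It fails at once if the short lid is moved by more than 25 mm (distance of lid_short from where it was at the start of the episode above 0.025 m).
It fails at once if a bystander is moved by more than 30 mm (distance of any of mould_d, check_weight_1, follower, ph_meter from where it was at the start of the episode above 0.03 m).
It fails at once if the lid strikes the mould or is forced on it with over 60 N (contact force between lid_long and mould above 60 N).
It also fails if it takes over 61 s, if anything falls off the work surface, if the arm or the gripper's body presses on something with over 40 N, if the wrist force passes 120 N, or if a joint passes its speed limit or range.

### The arm

A 6-joint arm with a two-finger parallel gripper is mounted at the origin on the work surface; the furniture and walls round the work are solid. World frame = base frame: x ahead of the robot, y to its left, z up, the work surface at z = 0. Lengths are in m, angles in rad, forces in N, time in s.
With the tool pointing down it reaches from about 0.325 to 0.925 m from the base axis. Payload 3.1 kg.
Tool frame: the origin (TCP) lies midway between the tips of the shut fingers; the grasp point (between the pads) lies 19 mm behind it; z points along the fingers, y is the line along which they close (so a half turn about z gives the same grasp; the last joint's range is limited). The gripper opens to 85 mm and grips with 20 to 120 N. Pads are 22 mm wide; open, the fingers measure 114 mm over their backs; the gripper's body (76 mm by 85 mm) begins 54 mm behind the grasp point. The pads swing forward as they close: fully open they stand 13 mm farther back than shut.
Start: joints at [-0.112, 0.217, 1.613, -0, 1.311, -0.112], TCP at [0.625, 0, 0.231] pointing down, gripper open.
Joint ranges: [-2.75, 2.75], [-0.78, 2.1], [0.31, 2.55], [-1.13, 4.27], [0.13, 2.63], [-2.58, 2.58]. Speed limits (rad/s): [2.79, 2.79, 3.14, 3.14, 3.14, 3.14].

### API

Orientations are given as [roll, pitch, yaw] about the fixed x, y, z axes, in that order (R = Rz(yaw) Ry(pitch) Rx(roll)).
In Python, from bench import read_state, eyes, order gives the robot as it stands.
- The arm moves only by the tool move_arm, never from a script. Its argument "deltas" is a list of rows, each a list of 7 numbers: the shift along the world's x, y, z as a fraction of full scale, then the turn, a rotation vector about the world's x, y, z as a fraction of full scale, then the finger opening in mm, from 0 to 85.4. A call has 1 to 12 rows; each row is the pose to reach, as a shift and turn from the pose commanded when the call began; what a row does not reach only later rows make up. Full scale, the value 1, is 100 mm for a shift and 45 degrees for a turn. A row lasts 1/8 s, in which the tool goes at most 62.5 mm and 10.7 degrees, less where a joint would pass 70% of its speed; a pose out of reach is approached as far as the arm can. A call with a number of a shift or a turn outside -1 to 1 is refused whole. A call with a gripper value outside its range is refused whole. The fingers move at their own pace and stop on an object; "force" is the grip in N (left out, the last holds). Time passes only in rows, so rows that repeat a pose let the fingers close. It gives the time, the measured TCP pose, the force, the opening and the grip force at its end, in the units of the state.
- read_state(): the state, without advancing time (a new reading comes with each control period).
- eyes.camera(name): name is "scene" or "side" or "wrist"; returns (picture, depth): 480x640x3 uint8, red, green, blue; 480x640 float32, m along the optical axis (not along the pixel's ray), 0 where there is no reading.
- eyes.camera_info(name): a dict with "K" (3x3 intrinsics, pixels), "k1" (the pictures are not rectified: a ray, as slopes to the right and down, at radius r is drawn at 1 + k1 r^2 times it, then the intrinsics apply), "rvec" (rotation vector, rad) and "tvec" (3), from world to camera coordinates, as OpenCV has them; the wrist camera has in their place "mount" (4x4, takes a point from camera to tool coordinates, whose origin is the TCP and whose axes are the flange's). Camera axes: x right, y down, z forward; pixel columns grow to the right and rows downward; lengths in m; the calibration is good to about 2 mm. A picture is of the moment at which its call begins: read the wrist's pose just before it. camera_info takes no time and is no camera call.
- order.close_job(): hands the job in; it is judged then, once.
The state is a dict: "clock": time; "joint_positions": joint angles; "qvel": joint speeds; "effort": joint torques, N m; "tcp_pos": TCP position; "eef_rot": TCP orientation; "contact_force": force on the tool from outside, world axes, zero at the start; "torque": the same for the moment, N m; "width": finger opening in m; "gripper_force": force on a finger pad.
Only numpy, scipy, OpenCV 4.12 (cv2) and the standard library are available. Lean on these libraries where they do the work, as an engineer would, in place of code of your own. Each camera call takes 0.05 s, during which the arm holds its last target. There are 200 camera calls.

## Working session

There is one attempt and no reset: what is moved stays moved. The work goes in short steps, Python scripts to look and compute and a tool call to move; the robot and the scene stay as the last step left them, time stands still between calls to the robot, and variables do not carry over. Pictures are saved under pics/ and viewed, at most 10 in all, crops included, and the job is handed in when it is done.

Besides the shell and the picture viewer there is one more tool, called after "Call:" as name(argument=value, ...) on one line, values as JSON. move_arm: Moves the arm, as the interface text tells. Shift numbers are shares of 100 mm and turn numbers shares of 45 degrees, none past 1 either way. Its arguments: {"type":"object","properties":{"deltas":{"type":"array"},"force":{"type":"number"}},"required":["deltas"]}

```bash
ls; mkdir -p pics
cat > h.py <<'E'
import numpy as np, cv2
from scipy.spatial.transform import Rotation as R
from bench import read_state, eyes, order
def cam(name):
    s=read_state(); im,d=eyes.camera(name); i=eyes.camera_info(name)
    K=np.array(i["K"]);k1=i["k1"]
    if "mount" in i:
        T=np.eye(4);T[:3,:3]=R.from_euler('xyz',s["eef_rot"]).as_matrix();T[:3,3]=s["tcp_pos"]
        M=T@np.array(i["mount"])
    else:
        M=np.eye(4);M[:3,:3]=cv2.Rodrigues(np.array(i["rvec"],float))[0].T;M[:3,3]=-M[:3,:3]@np.array(i["tvec"],float).ravel()
    return im,d,K,k1,M
def rays(uv,K,k1):
    uv=np.asarray(uv,float).reshape(-1,1,2)
    p=cv2.undistortPoints(uv,K,np.array([k1,0,0,0,0.]))[:,0]
    return np.c_[p,np.ones(len(p))]
def plane(uv,c,z):  # world pts at height z
    K,k1,M=c; r=rays(uv,K,k1)@M[:3,:3].T; o=M[:3,3]
    return o+r*((z-o[2])/r[:,2])[:,None]
def cloud(d,K,k1,M):
    v,u=np.mgrid[0:480,0:640]
    r=rays(np.c_[u.ravel(),v.ravel()],K,k1)
    P=(r*d.reshape(-1,1))@M[:3,:3].T+M[:3,3]
    P[d.ravel()==0]=np.nan
    return P.reshape(480,640,3)
def save(n,im): cv2.imwrite("pics/"+n,im[:,:,::-1])
E
python3 - <<'E'
from h import *
for n in("scene","side","wrist"):
    im,d,K,k1,M=cam(n);save(n+"0.png",im);np.savez(n+"0.npz",im=im,d=d,K=K,k1=k1,M=M)
    print(n,K.round(1).tolist(),k1,M.round(3).tolist())
print(read_state())
E
```

```text
pics
scene [[586.6, 0.0, 320.0], [0.0, 586.6, 242.5], [0.0, 0.0, 1.0]] 0.0386122721096351 [[-0.592, -0.479, 0.648, -0.531], [-0.806, 0.347, -0.48, 0.719], [0.005, -0.806, -0.592, 0.962], [0.0, 0.0, 0.0, 1.0]]
side [[621.4, 0.0, 316.8], [0.0, 621.4, 242.0], [0.0, 0.0, 1.0]] -0.17312765261421603 [[0.871, -0.258, 0.418, -0.261], [-0.492, -0.46, 0.74, -1.181], [0.001, -0.85, -0.527, 0.917], [0.0, 0.0, 0.0, 1.0]]
wrist [[349.7, 0.0, 320.5], [0.0, 349.7, 236.2], [0.0, 0.0, 1.0]] -0.024638261303475368 [[1.0, -0.001, -0.002, 0.625], [-0.001, -0.959, -0.282, 0.073], [-0.002, 0.282, -0.959, 0.372], [0.0, 0.0, 0.0, 1.0]]
{'clock': 0.15, 'joint_positions': array([-1.12187796e-01,  2.17572126e-01,  1.61461912e+00,  3.39277258e-06,
        1.31129736e+00, -1.12188253e-01]), 'qvel': array([-0.00065702, -0.00016731, -0.00467327,  0.00156492, -0.00066021,
        0.00173676]), 'effort': array([-7.99202871e-05, -3.97448480e+01, -3.04417098e+01, -1.00294717e-04,
        5.82056644e-03,  2.66571755e-05]), 'tcp_pos': array([6.24355117e-01, 1.03464543e-04, 2.30245688e-01]), 'eef_rot': array([-3.13970899e+00, -2.15514296e-04,  1.57079571e+00]), 'contact_force': array([-0.03732993,  0.1999175 , -0.35559083]), 'torque': array([-0.0216333 ,  0.0219872 ,  0.02744833]), 'gripper_force': 0.0, 'width': 0.08539858017484897}
```

View pics/scene0.png

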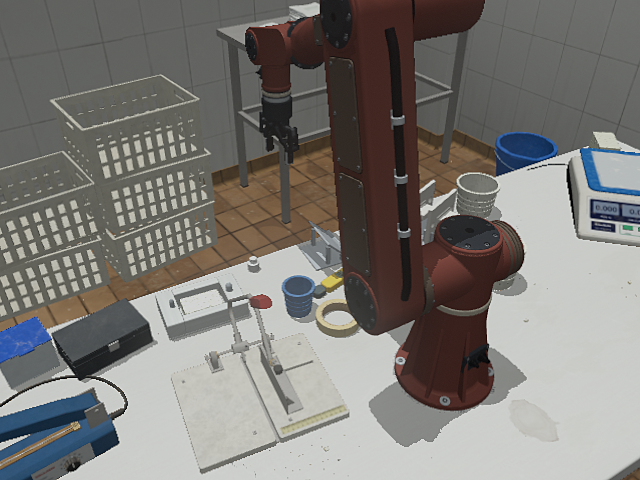

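View pics/side0.png

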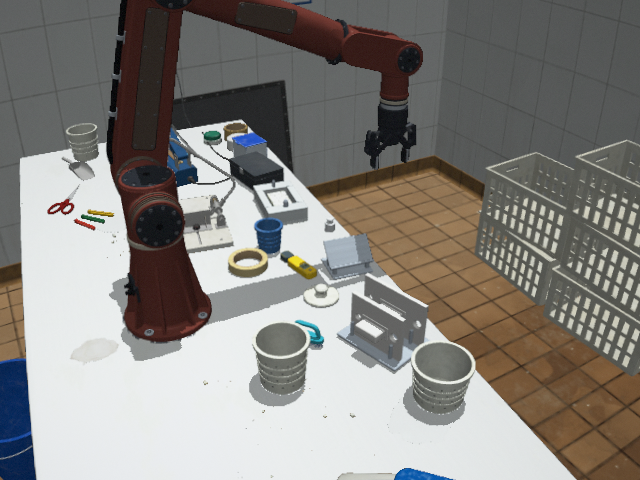

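The scene view shows the mould at about (200,305). The side view shows the mould at (280,200), the stand at (345,255) and the rack with two lids at (385,325), with two big pots beside it. Next I'll build a height map from the depth images.

Run:
```python
from h import *
Ps=[];Cs=[]
for n in("scene","side","wrist"):
    z=np.load(n+"0.npz");P=cloud(z["d"],z["K"],float(z["k1"]),z["M"]);Ps.append(P.reshape(-1,3));Cs.append(z["im"].reshape(-1,3))
P=np.vstack(Ps);C=np.vstack(Cs)
m=np.isfinite(P[:,0])&(P[:,2]<.2)&(P[:,2]>-.02)&(P[:,0]>.2)&(P[:,0]<1)&(P[:,1]>-.65)&(P[:,1]<.65)
P=P[m];C=C[m]
o=np.argsort(P[:,2]);P=P[o];C=C[o]
# map 600 tall: x up (0.2..1 ->800*.6), y left;1.6mm/px
s=600
H=np.zeros((480,780),np.uint8)
r=((1-P[:,0])*s).astype(int).clip(0,479);c=((.65-P[:,1])*s).astype(int).clip(0,779)
H[r,c]=(P[:,2]*1000+20).clip(0,220)
I=cv2.applyColorMap(cv2.resize(H,(780,480)),cv2.COLORMAP_TURBO);I[H==0]=0
for k in range(-6,7):
    cc=int((.65-k/10)*s);cv2.line(I,(cc,0),(cc,8),(255,255,255));cv2.putText(I,str(k),(cc,20),0,.4,(255,255,255))
for k in range(2,10):
    rr=int((1-k/10)*s);cv2.line(I,(0,rr),(8,rr),(255,255,255));cv2.putText(I,str(k),(10,rr),0,.4,(255,255,255))
cv2.imwrite("pics/map.png",I)
```

```text
(no output)
```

View pics/map.png

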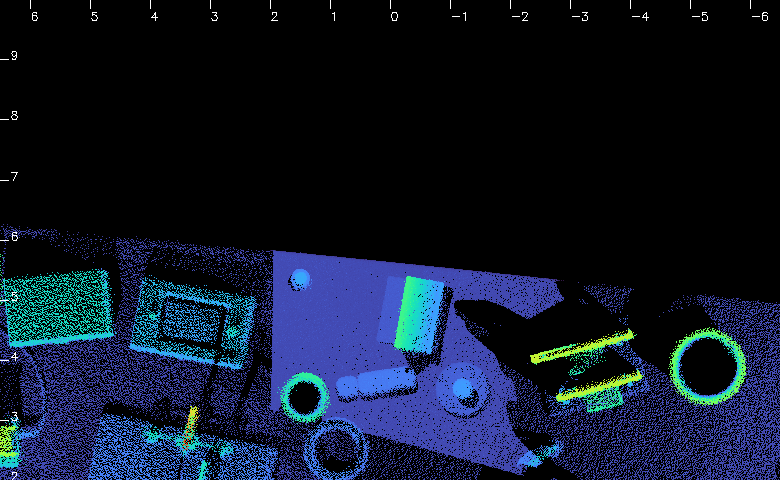

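View pics/wrist0.png

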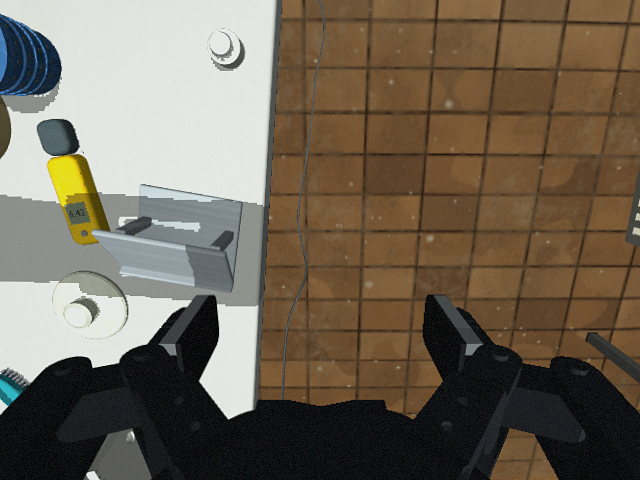

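The map shows the mould at (x .46, y .33), the stand at (.47,-.04) and the rack at about (.39,-.33). The far lid looks longest, with its ribs facing the robot. The wrist view shows the stand, meter and follower. Next I'll put numbers on these.

Run:
```python
from h import *
z=np.load("side0.npz");P=cloud(z["d"],z["K"],float(z["k1"]),z["M"])
def box(P,x0,x1,y0,y1,z0,z1):
    Q=P.reshape(-1,3);return Q[(Q[:,0]>x0)&(Q[:,0]<x1)&(Q[:,1]>y0)&(Q[:,1]<y1)&(Q[:,2]>z0)&(Q[:,2]<z1)]
Q=box(P,.3,.47,-.43,-.2,.112,.135)
# split by line
f=Q[:,0]+ .25*(Q[:,1]+.33)
for nm,S in(("far",Q[f>.385]),("near",Q[f<.385])):
    (cx,cy),(w,h),a=r=cv2.minAreaRect(S[:,:2].astype(np.float32)); print(nm,len(S),np.round(cv2.boxPoints(r),4).tolist(),w,h,a,S[:,2].max())
# table height check
print(np.median(box(P,.3,.5,.0,.1,-.02,.01)[:,2]))
# stand
z=np.load("wrist0.npz");W=cloud(z["d"],z["K"],float(z["k1"]),z["M"])
print("tablez wrist",np.median(box(W,.3,.5,.0,.15,-.02,.01)[:,2]))
for nm,PP in(("side",P),("wrist",W)):
    S=box(PP,.38,.56,-.1,.05,.035,.078); print(len(S))
    c=S.mean(0);
    for k in range(3):
        c=S.mean(0);n=np.linalg.svd(S-c,full_matrices=False)[2][2];n*=np.sign(n[2]); S=S[abs((S-c)@n)<.004]
    print(nm,"normal",n.round(3),"c",c.round(4),len(S),"yaw up",np.degrees(np.arctan2(-n[1],-n[0])))
    # edges
    x=np.array([-n[0],-n[1],0]);x/=np.linalg.norm(x);yy=np.array([-x[1],x[0],0])
    S=box(PP,.36,.58,-.12,.06,.02,.09);S=S[abs((S-c)@n)<.004]; 
    t=(S-c)@yy; print("lat",t.min(),t.max(),np.percentile(t,[1,99]),"z",np.percentile(S[:,2],[.5,99.5]), "x",x, "y",yy)
```

```text
far 465 [[0.390500009059906, -0.23849999904632568], [0.43709999322891235, -0.40470001101493835], [0.4544000029563904, -0.39989998936653137], [0.40779998898506165, -0.2337000072002411]] 0.01794033870100975 0.17263221740722656 15.658964157104492 0.12704312242943305
near 422 [[0.3305000066757202, -0.2809000015258789], [0.36880001425743103, -0.4189000129699707], [0.3849000036716461, -0.41440001130104065], [0.3467000126838684, -0.27649998664855957]] 0.016722941771149635 0.14317409694194794 15.495004653930664 0.12601970965965326
0.0013164974539523477
tablez wrist -0.0005122512001229929
1061
side normal [-0.111 -0.657  0.746] c [ 0.4729 -0.045   0.0568] 779 yaw up 80.38369785974787
lat -0.06124245892426357 0.05979952458082623 [-0.05991927  0.05825619] z [0.02745097 0.08165414] x [0.16704928 0.98594855 0.        ] y [-0.98594855  0.16704928  0.        ]
3431
wrist normal [-0.125 -0.676  0.726] c [ 0.4799 -0.0419  0.0593] 2889 yaw up 79.4974649722437
lat -0.056527928010984885 0.06331346689212589 [-0.0558279   0.06128709] z [0.02821199 0.0803113 ] x [0.18227903 0.98324684 0.        ] y [-0.98324684  0.18227903  0.        ]
```

Call:
move_arm(deltas=[[-0.5,-0.5,0.2,0,0,0,85],[-1,-1,0.3,0,0,0,85],[-1,-1,0.5,0,0,0,85],[-1,-1,0.5,0,0,0,85]])

```text
clock: 0.65
tcp_pos: [0.5254, -0.1013, 0.2833]
eef_rot: [3.137, 0.001, 1.568]
contact_force: [1.0, 0.7, -0.8]
width: 0.0852
gripper_force: 0.0
```

Call:
move_arm(deltas=[[-0.5,-0.5,0,0,0,0.17,60],[-1,-1,0,0,0,0.348,50],[-1,-1,0,0,0,0.348,50]])

```text
clock: 1.02
tcp_pos: [0.4236, -0.2008, 0.2801]
eef_rot: [-3.141, -0.001, 1.842]
contact_force: [0.0, -0.1, -0.5]
width: 0.05
gripper_force: 0.0
```

Call:
move_arm(deltas=[[0,-0.5,0,0,0,0,50],[0,-1,0,0,0,0,50],[0,-1,0,0,0,0,50],[0,-1,0,0,0,0,50]])

```text
clock: 1.52
tcp_pos: [0.4256, -0.2988, 0.2803]
eef_rot: [-3.142, -0.002, 1.844]
contact_force: [-0.8, 0.0, 0.4]
width: 0.0499
gripper_force: 0.0
```

Run:
```python
from h import *
s=read_state();print(s["clock"],s["tcp_pos"],s["eef_rot"],s["width"])
im,d,K,k1,M=cam("wrist");save("w1.png",im);np.savez("w1.npz",im=im,d=d,K=K,k1=k1,M=M)
```

```text
1.525 [ 0.42564137 -0.2988417   0.28033032] [-3.14157055e+00 -2.32684636e-03  1.84415204e+00] 0.049890243032705985
```

View pics/w1.png

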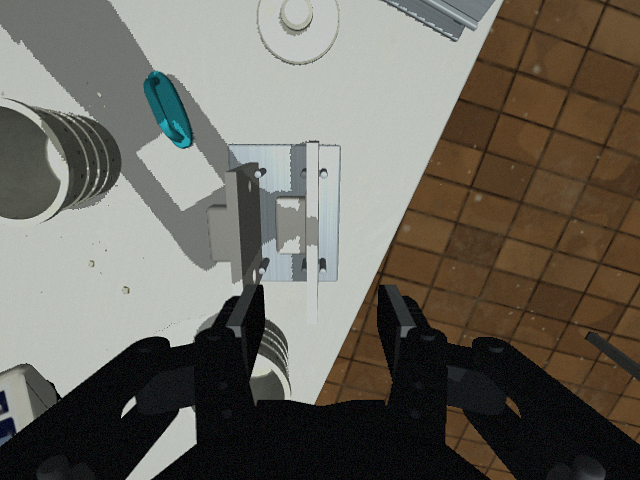

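The wrist view shows the rack: the long lid's top edge runs from (312,142) to (312,322), and the short lid is at u≈240. The gap for the fingers is clear. Next I'll measure the top edge.

Run:
```python
from h import *
z=np.load("w1.npz");c=(z["K"],float(z["k1"]),z["M"]);P=cloud(z["d"],*c)
m=((P[...,2]>.112)&(P[...,2]<.135)).astype(np.uint8);m[:,:295]=0;m[:,340:]=0;m[330:]=0
cs=max(cv2.findContours(m,0,2)[0],key=cv2.contourArea)
(a,b),(w,h),t=r=cv2.minAreaRect(cs);print(r, "z",np.median(P[...,2][m>0]))
# top edge pixels: shade bright strip; edges per row
g=z["im"].mean(2)
for v in(160,200,230,260,300): 
    us=np.where(m[v])[0]; print(v,us.min(),us.max(),plane([[us.min()-.5,v],[us.max()+.5,v]],c,.122).round(4).tolist(), g[v,300:330].astype(int).tolist())
v=np.where(m.any(1))[0];print(v.min(),v.max())
```

```text
((312.0, 233.5), (181.0, 12.0), 90.0) z 0.12153841222221351
160 307 317 [[0.4007, -0.2524, 0.122], [0.4097, -0.25, 0.122]] [118, 122, 114, 116, 118, 110, 157, 202, 199, 195, 199, 197, 196, 196, 195, 195, 195, 201, 125, 202, 198, 196, 198, 198, 196, 197, 196, 197, 197, 196]
200 307 317 [[0.4096, -0.2854, 0.122], [0.4188, -0.2828, 0.122]] [114, 114, 117, 116, 116, 101, 144, 204, 197, 196, 196, 194, 196, 197, 193, 197, 200, 197, 115, 200, 194, 196, 194, 193, 193, 194, 187, 197, 195, 194]
230 307 317 [[0.4165, -0.3115, 0.122], [0.426, -0.3089, 0.122]] [134, 133, 129, 132, 131, 98, 127, 135, 138, 137, 133, 136, 136, 134, 131, 136, 135, 132, 131, 195, 186, 187, 186, 181, 183, 186, 186, 190, 187, 185]
260 307 317 [[0.4239, -0.339, 0.122], [0.4336, -0.3363, 0.122]] [111, 107, 95, 44, 49, 59, 140, 203, 199, 199, 198, 196, 197, 197, 195, 199, 199, 164, 85, 84, 45, 51, 56, 54, 55, 81, 192, 181, 178, 179]
300 307 317 [[0.4343, -0.3779, 0.122], [0.4443, -0.3751, 0.122]] [191, 188, 187, 188, 192, 189, 190, 200, 198, 198, 196, 195, 197, 196, 199, 195, 199, 159, 193, 193, 191, 191, 190, 193, 193, 187, 191, 193, 189, 194]
143 324
```

Call:
move_arm(deltas=[[-0.03,-0.145,-0.4,0,0,0,50],[-0.03,-0.145,-0.8,0,0,0,45],[-0.03,-0.145,-1,0,0,0,45],[-0.03,-0.145,-1,0,0,0,45]])

```text
clock: 2.08
tcp_pos: [0.4212, -0.3117, 0.179]
eef_rot: [-3.139, -0.005, 1.846]
contact_force: [-0.3, 0.2, 0.1]
width: 0.0451
gripper_force: 0.0
```

Call:
move_arm(deltas=[[0,0,-0.35,0,0,0,40],[0,0,-0.7,0,0,0,40],[0,0,-0.87,0,0,0,40],[0,0,-0.87,0,0,0,40],[0,0,-0.87,0,0,0,0],[0,0,-0.87,0,0,0,0],[0,0,-0.87,0,0,0,0],[0,0,-0.87,0,0,0,0],[0,0,-0.87,0,0,0,0]], force=60)

```text
clock: 3.2
tcp_pos: [0.4232, -0.3157, 0.0963]
eef_rot: [3.14, 0.003, 1.844]
contact_force: [0.1, 0.6, 5.4]
width: 0.0087
gripper_force: 59.8
```

Call:
move_arm(deltas=[[0,0,0.2,0,0,0,0],[0,0,0.5,0,0,0,0],[0,0,0.8,0,0,0,0],[0,0,1,0,0,0,0],[0,0,1,0,0,0,0]])

```text
clock: 3.82
tcp_pos: [0.4227, -0.3152, 0.1957]
eef_rot: [3.14, 0.003, 1.844]
contact_force: [-1.1, -0.2, -2.9]
width: 0.0089
gripper_force: 58.8
```

Run:
```python
from h import *
print(read_state()["joint_positions"])
a=np.load("scene0.npz")["im"][265:345,145:265];b=np.load("side0.npz")["im"][170:230,240:315]
I=np.vstack([cv2.resize(a,(600,300),interpolation=2)[:, :600],cv2.resize(b,(600,300)[::1],interpolation=2)])
save("m.png",I)
```

```text
[-7.73863129e-01  4.06312106e-02  1.87904704e+00  1.35619751e-04
  1.21846439e+00 -1.04712120e+00]
```

View pics/m.png

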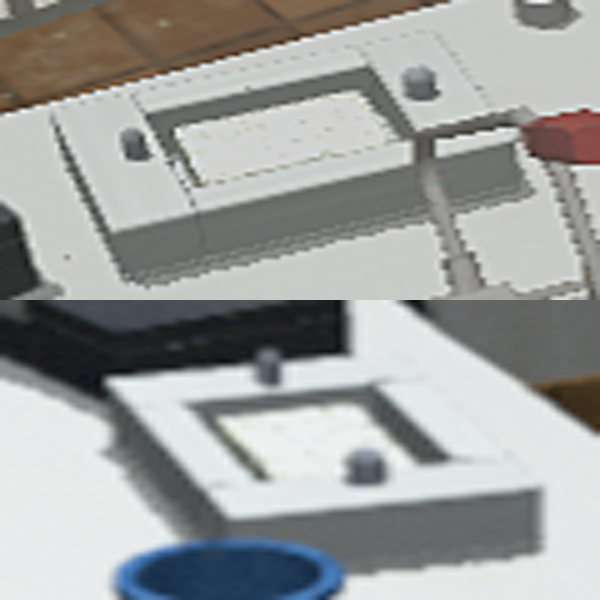

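Pin positions in the crop: the thick pin is the right one in the scene half (418,83) and the near one in the side half (365,466). So pin_big is at smaller world y. Now I'll carry the lid to the stand.

Call:
move_arm(deltas=[[0.1,0.1,0.2,0,0,0,0],[0.3,0.3,0.4,0,0,0.2,0],[0.5,0.6,0.4,0,0,0.4,0],[0.55,0.9,0.4,0,0,0.6,0],[0.55,1,0.4,0,0,0.8,0],[0.55,1,0.4,0,0,1,0],[0.55,1,0.4,0,0,1,0]])

```text
clock: 4.7
tcp_pos: [0.476, -0.2136, 0.2321]
eef_rot: [3.141, -0.004, 2.628]
contact_force: [0.5, -0.4, -2.2]
width: 0.0092
gripper_force: 58.8
```

Call:
move_arm(deltas=[[0,0.4,0,0,0,0.21,0],[0,0.8,0,0,0,0.43,0],[0,1,0,0,0,0.43,0],[0,1,0,0,0,0.43,0]])

```text
clock: 5.2
tcp_pos: [0.4763, -0.1133, 0.2332]
eef_rot: [3.141, -0.002, 2.967]
contact_force: [-0.1, -0.4, -2.7]
width: 0.0097
gripper_force: 59.2
```

Call:
move_arm(deltas=[[0,0.1,0,-0.2,0.035,0,0],[0,0.3,0,-0.4,0.07,0,0],[0,0.5,0,-0.6,0.105,0,0],[0,0.55,0,-0.8,0.14,0,0],[0,0.55,0,-0.985,0.174,0,0],[0,0.55,0,-0.985,0.174,0,0],[0,0.55,0,-0.985,0.174,0,0]])

```text
clock: 6.08
tcp_pos: [0.4774, -0.06, 0.2342]
eef_rot: [-2.358, 0.0, 2.966]
contact_force: [0.1, -0.7, -2.2]
width: 0.0089
gripper_force: 60.1
```

```bash
cat > g.py <<'E'
from h import *
th=np.radians(80.);xh=np.array([np.cos(th),np.sin(th),0]);k=.5**.5
u=np.array([*(xh[:2]*k),k]);n=np.array([*(-xh[:2]*k),k]);yl=np.cross(u,n);rest=np.array([.4705,-.0708,.030])
def st():
    s=read_state();return np.array(s["tcp_pos"]),R.from_euler('xyz',s["eef_rot"]),s
def rv(Ra,Rb): return (Rb*Ra.inv()).as_rotvec()/np.radians(45)
E
python3 - <<'E'
from g import *
p,r,s=st();print(s["clock"],p.round(4),s["joint_positions"].round(2),s["contact_force"])
tgt=R.from_matrix(np.c_[np.cross(-n,-u),-n,-u]);print("rot",rv(r,tgt).round(3))
T=rest+.005*n+.0843*u;print("T",T,"n",n,"u",u,"app shift",((T+.04*n+.006*u-p)*10).round(3))
im,d,K,k1,M=cam("side");save("s2.png",im[180:420,220:540].repeat(2,0).repeat(2,1)[:480])
E
```

```text
6.075 [ 0.4774 -0.06    0.2342] [ 0.16  0.12  1.89 -0.73  1.47 -1.03] [ 0.13043996 -0.67276983 -2.17247031]
rot [-0.003  0.001  0.002]
T [ 0.48023707 -0.01557832  0.09314464] n [-0.1227878  -0.69636424  0.70710678] u [0.1227878  0.69636424 0.70710678] app shift [-0.013  0.208 -1.085]
```

View pics/s2.png

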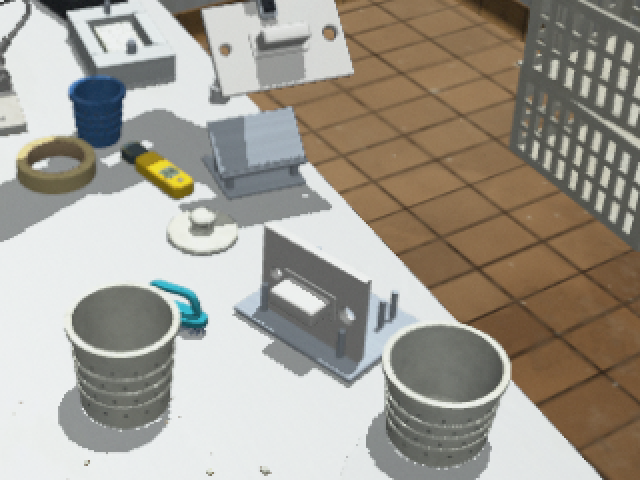

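The lid is held upright over the stand with its rib facing the side camera. The stand lip is in view at about (265,185) and nothing is in the way. Lowering.

Call:
move_arm(deltas=[[0,0.1,-0.35,0,0,0,0],[-0.01,0.21,-0.7,0,0,0,0],[-0.01,0.21,-1,0,0,0,0],[-0.01,0.21,-1,0,0,0,0],[-0.01,0.21,-1,0,0,0,0]])

```text
clock: 6.75
tcp_pos: [0.4773, -0.0392, 0.1361]
eef_rot: [-2.357, 0.003, 2.966]
contact_force: [-0.5, 0.1, -3.1]
width: 0.0088
gripper_force: 60.0
```

Call:
move_arm(deltas=[[0,0,-0.08,0,0,0,0],[0.01,0.07,-0.15,0,0,0,0],[0.02,0.14,-0.22,0,0,0,0],[0.035,0.2,-0.28,0,0,0,0],[0.045,0.25,-0.335,0,0,0,0],[0.045,0.25,-0.335,0,0,0,0]])

```text
clock: 7.5
tcp_pos: [0.4803, -0.0131, 0.1002]
eef_rot: [-2.355, -0.001, 2.968]
contact_force: [-0.6, -0.4, -2.1]
width: 0.0092
gripper_force: 60.1
```

Run:
```python
from g import *
p,r,s=st();print(s["clock"],p.round(4),s["contact_force"],s["torque"]);T=rest+.005*n+.0843*u
print("left n,u,yl mm",(1000*(p-T)@np.c_[n,u,yl]).round(1))
```

```text
7.5 [ 0.4803 -0.0131  0.1002] [-0.59892695 -0.3756607  -2.05005048] [ 0.71897428 -0.14009471  0.00342511]
left n,u,yl mm [ 3.2  6.7 -0.4]
```

Call:
move_arm(deltas=[[0.002,0.01,-0.01,0,0,0,0],[0.004,0.02,-0.02,0,0,0,0],[0.004,0.02,-0.02,0,0,0,0]])

```text
clock: 7.88
tcp_pos: [0.4809, -0.0115, 0.0989]
eef_rot: [-2.356, -0.0, 2.967]
contact_force: [0.0, -0.3, -3.0]
width: 0.0091
gripper_force: 60.1
```

Call:
move_arm(deltas=[[-0.002,-0.014,-0.014,0,0,0,0],[-0.005,-0.028,-0.028,0,0,0,0],[-0.005,-0.028,-0.028,0,0,0,0]])

```text
clock: 8.25
tcp_pos: [0.4801, -0.0145, 0.0958]
eef_rot: [-2.356, -0.001, 2.967]
contact_force: [-0.8, -0.1, -2.4]
width: 0.0088
gripper_force: 60.1
```

Call:
move_arm(deltas=[[-0.003,-0.014,-0.014,0,0,0,0],[-0.005,-0.025,-0.025,0,0,0,0],[-0.005,-0.025,-0.025,0,0,0,0]])

```text
clock: 8.62
tcp_pos: [0.4799, -0.0168, 0.0935]
eef_rot: [-2.356, -0.0, 2.967]
contact_force: [-0.1, -0.4, -2.3]
width: 0.0091
gripper_force: 60.2
```

Run:
```python
from g import *
p,r,s=st();T=rest+.005*n+.0843*u
print("left n,u,yl mm",(1000*(p-T)@np.c_[n,u,yl]).round(1))
z=cam("wrist");np.savez("w3.npz",im=z[0],d=z[1]);P=cloud(*z[1:]);Q=P.reshape(-1,3)
q=np.c_[(Q-rest)@n,(Q-rest)@u,(Q-rest)@yl]*1000
for a,b in((0,40),(42,68),(75,100)):
    for lo,hi in((-55,55),(-83,-45),(45,83)):
        m=(q[:,1]>a)&(q[:,1]<b)&(q[:,2]>lo)&(q[:,2]<hi)&(abs(q[:,0])<50);print(a,b,lo,hi,m.sum(),np.percentile(q[m,0],[5,25,50,75,95]).round(1) if m.sum()>20 else "")
zz=cam("side");P=cloud(*zz[1:]);Q=P.reshape(-1,3);q=np.c_[(Q-rest)@n,(Q-rest)@u,(Q-rest)@yl]*1000
for a,b in((-12,-3),(3,15),(15,40),(70,108)):
    m=(q[:,1]>a)&(q[:,1]<b)&(abs(q[:,2])<55)&(abs(q[:,0])<50);print("side",a,b,m.sum(),np.percentile(q[m,0],[5,25,50,75,95]).round(1))
```

```text
left n,u,yl mm [ 1.1 -0.6 -0.1]
0 40 -55 55 4783 [-49.2 -45.9 -41.8 -37.7 -33.1]
0 40 -83 -45 1307 [-49.5 -47.5 -45.  -40.  -30.1]
0 40 45 83 284 [-49.5 -46.4 -40.4 -37.  -34.4]
42 68 -55 55 5770 [-20.8  18.8  29.2  36.7  42.2]
42 68 -83 -45 453 [-28.1 -22.6 -17.  -12.5  -5.2]
42 68 45 83 0 
75 100 -55 55 624 [-11.2  -5.5  10.8  16.3  21.7]
75 100 -83 -45 0 
75 100 45 83 0 
side -12 -3 178 [-29.8 -24.6 -18.1   2.9  10.5]
side 3 15 188 [ 5.1  8.4 11.3 13.3 16.9]
side 15 40 390 [ 5.   8.7 11.5 13.4 16.9]
side 70 108 564 [ 5.4  8.9 11.6 14.3 22.1]
```

Call:
move_arm(deltas=[[-0.001,-0.007,-0.007,0,0,0,0],[-0.003,-0.014,-0.014,0,0,0,0],[-0.003,-0.014,-0.014,0,0,0,0]])

```text
clock: 9.1
tcp_pos: [0.4799, -0.0169, 0.0934]
eef_rot: [-2.357, 0.0, 2.966]
contact_force: [-2.3, 8.9, 4.9]
width: 0.0092
gripper_force: 61.8
```

Call:
move_arm(deltas=[[-0.001,-0.007,-0.007,0,0,0,0],[-0.003,-0.014,-0.014,0,0,0,0],[-0.003,-0.014,-0.014,0,0,0,0]])

```text
clock: 9.48
tcp_pos: [0.4799, -0.017, 0.0934]
eef_rot: [-2.358, 0.001, 2.965]
contact_force: [-5.0, 14.6, 11.7]
width: 0.0087
gripper_force: 63.3
```

Call:
move_arm(deltas=[[0.004,0.02,0.02,0,0,0,0],[0.006,0.03,0.01,0,0,0,0],[0.006,0.03,0.01,0,0,0,0]])

```text
clock: 9.85
tcp_pos: [0.4806, -0.0167, 0.0931]
eef_rot: [-2.354, 0.001, 2.967]
contact_force: [-1.0, 3.1, 6.1]
width: 0.0089
gripper_force: 61.4
```

Call:
move_arm(deltas=[[0.001,0.007,-0.007,0,0,0,0],[0.003,0.014,-0.014,0,0,0,0],[0.003,0.014,-0.014,0,0,0,0]])

```text
clock: 10.22
tcp_pos: [0.4807, -0.0166, 0.093]
eef_rot: [-2.35, 0.001, 2.966]
contact_force: [-2.7, 1.1, 9.6]
width: 0.0089
gripper_force: 61.4
```

Call:
move_arm(deltas=[[0,0,0,0,0,0,12],[0,0,0,0,0,0,20],[0,0,0,0,0,0,30],[0,0,0,0,0,0,30],[0.02,0.14,0.14,0,0,0,30],[0.06,0.35,0.35,0,0,0,30],[0.12,0.7,0.7,0,0,0,30],[0.15,0.85,0.85,0,0,0,60]])

```text
clock: 11.22
tcp_pos: [0.4972, 0.0724, 0.1783]
eef_rot: [-2.359, 0.004, 2.969]
contact_force: [1.4, -0.4, 0.6]
width: 0.047
gripper_force: 0.0
```

Run:
```python
from g import *
p,r,s=st();print(s["clock"],p,s["joint_positions"].round(2),s["contact_force"])
z=cam("side");P=cloud(*z[1:]);save("s4.png",z[0][200:320,280:440].repeat(4,0).repeat(4,1))
np.savez("s4.npz",im=z[0],d=z[1])
Q=P.reshape(-1,3);q=np.c_[(Q-rest)@n,(Q-rest)@u,(Q-rest)@yl]*1000
m=(abs(q[:,0]-10)<8)&(q[:,1]>-5)&(q[:,1]<125)&(abs(q[:,2])<100);print(m.sum(),np.percentile(q[m],[0.5,50,99.5],axis=0).round(1))
m=(abs(q[:,0]-42)<8)&(q[:,1]>30)&(q[:,1]<80)&(abs(q[:,2])<50);print(m.sum(),np.percentile(q[m],[1,50,99],axis=0).round(1))
```

```text
11.225 [0.49719603 0.07235301 0.17826991] [ 0.37  0.33  1.76 -0.65  1.53 -0.83] [ 1.36650603 -0.3956282   0.63660168]
2443 [[  2.6  -4.6 -81.8]
 [ 10.6  47.4  -2. ]
 [ 17.7 110.9  88.5]]
186 [[ 34.4  45.8 -26.9]
 [ 43.5  54.9   1.2]
 [ 49.7  65.9  31.7]]
```

View pics/s4.png

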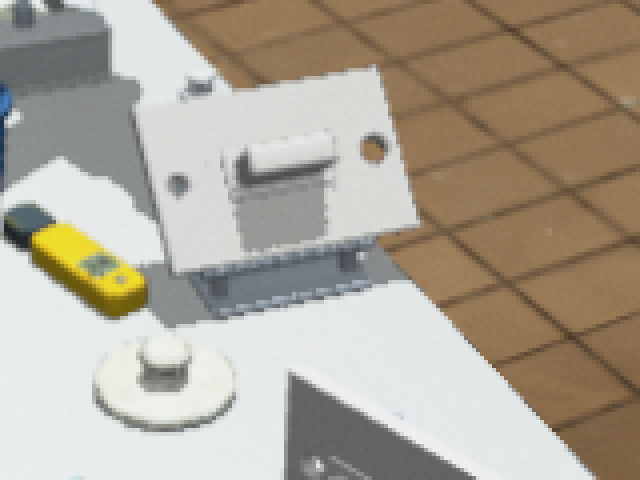

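The lid lies rib up on the stand, with its long edge on the lip and its rib at (285,155). Next I'll change grip to the rib.

Call:
move_arm(deltas=[[0,-0.1,0.3,0.1,-0.017,0,45],[-0.05,-0.3,0.5,0.3,-0.052,0,45],[-0.1,-0.6,0.5,0.5,-0.087,0,45],[-0.15,-0.75,0.5,0.7,-0.122,0,45],[-0.15,-0.75,0.5,0.9,-0.156,0,45],[-0.15,-0.75,0.5,0.985,-0.174,0,45]])

```text
clock: 12.02
tcp_pos: [0.4795, -0.0068, 0.2252]
eef_rot: [3.139, 0.0, 2.964]
contact_force: [-0.3, -0.6, -0.7]
width: 0.0449
gripper_force: 0.0
```

Call:
move_arm(deltas=[[0,-0.3,0,0.2,-0.035,0,45],[-0.05,-0.6,-0.1,0.4,-0.07,0,45],[-0.1,-0.9,-0.2,0.6,-0.105,0,45],[-0.1,-0.9,-0.3,0.8,-0.139,0,45],[-0.1,-0.9,-0.4,0.985,-0.174,0,45],[-0.1,-0.9,-0.4,0.985,-0.174,0,45],[-0.1,-0.9,-0.4,0.985,-0.174,0,45]])

```text
clock: 12.9
tcp_pos: [0.4701, -0.095, 0.1853]
eef_rot: [2.357, -0.0, 2.967]
contact_force: [0.5, -0.3, -0.1]
width: 0.0451
gripper_force: 0.0
```

Run:
```python
from g import *
p,r,s=st();print(s["clock"],p,s["joint_positions"].round(2),s["contact_force"])
tgt=R.from_matrix(np.c_[np.cross(u,-n),u,-n]);print("rot",rv(r,tgt).round(3))
T=rest+.014*n+.0543*u+.001*yl
for a in(.05,.03,0):print(a,((T+a*n-p)*10).round(3))
im,d,K,k1,M=cam("wrist");np.savez("w5.npz",im=im,d=d,K=K,k1=k1,M=M);save("w5.png",im)
Q=cloud(d,K,k1,M).reshape(-1,3);q=np.c_[(Q-rest)@n,(Q-rest)@u,(Q-rest)@yl]*1000
m=(abs(q[:,0]-10)<4)&(q[:,1]>-5)&(q[:,1]<125)&(abs(q[:,2])<100);print(m.sum(),np.percentile(q[m],[0.5,50,99.5],axis=0).round(1))
m=(abs(q[:,0]-44)<5)&(q[:,1]>30)&(q[:,1]<80)&(abs(q[:,2])<50);print(m.sum(),np.percentile(q[m],[1,50,99],axis=0).round(1))
```

```text
12.9 [ 0.47007931 -0.09496688  0.18534666] [-0.75  0.18  1.94  0.64  1.53 -2.34] [ 0.45468455 -0.25566737 -0.11095477]
rot [ 0.001 -0.     0.   ]
0.05 [ 0.002  0.172 -0.717]
0.03 [ 0.027  0.312 -0.858]
0 [ 0.064  0.521 -1.071]
26108 [[  7.4  -4.2 -79.1]
 [ 10.3  61.2 -16.5]
 [ 13.7 109.2  88.1]]
2392 [[ 39.9  45.4 -24.1]
 [ 44.   55.7   2.5]
 [ 45.7  64.9  32.5]]
```

View pics/w5.png

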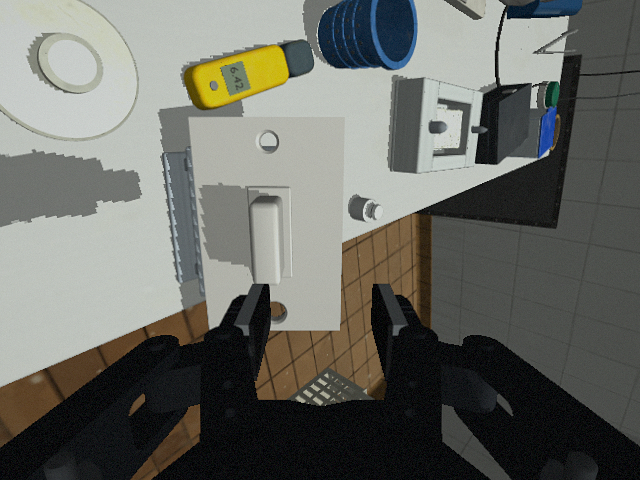

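The rib is at (266,240) with the fingers straddling it. The holes are clear and the mould and pins are visible in the distance. Closing in.

Call:
move_arm(deltas=[[0.02,0.1,-0.35,0,0,0,45],[0.03,0.18,-0.7,0,0,0,45],[0.05,0.32,-0.85,0,0,0,45],[0.07,0.42,-0.95,0,0,0,45],[0.07,0.42,-0.95,0,0,0,45]])

```text
clock: 13.58
tcp_pos: [0.4773, -0.052, 0.0907]
eef_rot: [2.356, 0.001, 2.969]
contact_force: [-0.5, 0.0, 0.4]
width: 0.0454
gripper_force: 0.0
```

Run:
```python
from g import *
p,r,s=st();print(s["clock"],s["contact_force"]);T=rest+.014*n+.055*u+.0035*yl
print(((T-p)*10).round(3),(1000*(p-T)@np.c_[n,u,yl]).round(1))
```

```text
13.575 [-0.46262872  0.04849858  0.37556962]
[ 0.017  0.092 -0.119] [15.   1.8 -0.1]
```

Call:
move_arm(deltas=[[0.01,0.045,-0.06,0,0,0,45],[0.017,0.09,-0.118,0,0,0,45],[0.017,0.09,-0.118,0,0,0,30],[0.017,0.09,-0.118,0,0,0,10],[0.017,0.09,-0.118,0,0,0,0],[0.017,0.09,-0.118,0,0,0,0],[0.017,0.09,-0.118,0,0,0,0]], force=70)

```text
clock: 14.45
tcp_pos: [0.4791, -0.0439, 0.079]
eef_rot: [2.355, 0.0, 2.967]
contact_force: [0.3, 2.9, 4.0]
width: 0.0189
gripper_force: 70.9
```

Call:
move_arm(deltas=[[-0.02,-0.1,0.1,0,0,0,0],[-0.05,-0.3,0.3,0,0,0,0],[-0.1,-0.6,0.6,0,0,0,0],[-0.12,-0.7,1,0,0,0,0],[-0.12,-0.7,1,0,0,0,0]])

```text
clock: 15.08
tcp_pos: [0.4686, -0.1177, 0.1802]
eef_rot: [2.364, 0.007, 2.965]
contact_force: [0.5, 0.4, -3.0]
width: 0.019
gripper_force: 70.8
```

Run:
```python
from g import *
p,r,s=st();print(s["clock"],p,s["joint_positions"].round(2),s["contact_force"],s["width"])
# mould top from side/scene depth
for nm in("side","scene"):
    z=np.load(nm+"0.npz");P=cloud(z["d"],z["K"],float(z["k1"]),z["M"]).reshape(-1,3)
    b=(P[:,0]>.36)&(P[:,0]<.58)&(P[:,1]>.2)&(P[:,1]<.46)
    t=P[b&(abs(P[:,2]-.045)<.005)];rr=cv2.minAreaRect(t[:,:2].astype(np.float32));print(nm,rr)
    q=P[b&(P[:,2]>.053)&(P[:,2]<.075)]
    c=np.array(rr[0])
    for sg in(1,-1):
        w=q[((q[:,1]-c[1])*sg>.04)&(np.linalg.norm(q[:,:2]-c,axis=1)<.09)];print(sg,len(w),w.mean(0),w.max(0)-w.min(0))
```

```text
15.075 [ 0.46860781 -0.11773452  0.18021422] [-0.78  0.2   1.92  0.62  1.54 -2.37] [ 0.46020903  0.35088516 -2.96217225] 0.019038461818504958
side ((0.46385690569877625, 0.3429192304611206), (0.2323061227798462, 0.12272052466869354), 79.66305541992188)
1 14 [0.47318743 0.39421938 0.05938112] [0.01121354 0.01594202 0.01548714]
-1 17 [0.44819676 0.26097863 0.06098663] [0.01291405 0.01042829 0.01293033]
scene ((0.4623333811759949, 0.32970649003982544), (0.1892157942056656, 0.12804357707500458), 78.66162872314453)
1 25 [0.47275635 0.39687301 0.06046256] [0.00955664 0.00912453 0.01473792]
-1 41 [0.44596519 0.26452569 0.06001284] [0.01705587 0.01499247 0.01536657]
```

Call:
move_arm(deltas=[[0,0,0.3,-0.15,0.026,0,0],[0,0,0.6,-0.35,0.062,0,0],[0,0.1,0.8,-0.55,0.097,0,0],[0,0.3,0.8,-0.75,0.132,0,0],[0,0.5,0.8,-0.985,0.174,0,0],[0,0.5,0.8,-0.985,0.174,0,0]])

```text
clock: 15.82
tcp_pos: [0.4662, -0.0592, 0.2566]
eef_rot: [3.142, -0.002, 2.977]
contact_force: [0.1, -0.0, -3.2]
width: 0.0186
gripper_force: 70.5
```

Call:
move_arm(deltas=[[0,0.2,0,0,0,-0.2,0],[-0.1,0.4,0,0,0,-0.4,0],[-0.2,0.6,0,0,0,-0.6,0],[-0.2,0.8,0,0,0,-0.8,0],[-0.2,1,0,0,0,-1,0]])

```text
clock: 16.45
tcp_pos: [0.4458, 0.0353, 0.256]
eef_rot: [-3.139, -0.002, 2.176]
contact_force: [0.6, -0.7, -3.0]
width: 0.0186
gripper_force: 70.5
```

Call:
move_arm(deltas=[[0,0.2,0,0,0,-0.2,0],[-0.1,0.4,0,0,0,-0.4,0],[-0.2,0.6,0,0,0,-0.6,0],[-0.2,0.8,0,0,0,-0.8,0],[-0.2,0.9,0,0,0,-1,0],[-0.2,0.9,0,0,0,-1,0],[-0.2,0.9,0,0,0,-1,0]])

```text
clock: 17.32
tcp_pos: [0.4265, 0.1248, 0.2572]
eef_rot: [-3.14, 0.001, 1.398]
contact_force: [0.9, 0.2, -3.4]
width: 0.0189
gripper_force: 70.5
```

Run:
```python
from g import *
p,r,s=st();print(s["clock"],p.round(4),s["eef_rot"],s["joint_positions"].round(2),s["contact_force"],s["width"])
im,d,K,k1,M=cam("wrist");np.savez("w6.npz",im=im,d=d,K=K,k1=k1,M=M);save("w6.png",im)
```

```text
17.325 [0.4265 0.1248 0.2572] [-3.13950872e+00  1.08699824e-03  1.39777980e+00] [ 0.13 -0.21  1.99 -0.    1.36  0.3 ] [ 0.91346571  0.22137531 -3.41978359] 0.018916897359466212
```

View pics/w6.png

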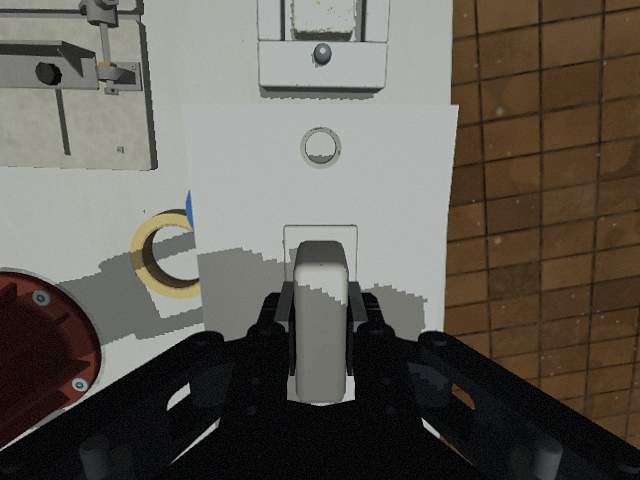

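The wrist view shows the lid held level with its small hole at (320,147), and the big pin at (322,54) on the mould. Next I'll step forward to measure each pin near nadir.

Call:
move_arm(deltas=[[0.055,0.275,0,0,0,-0.027,0],[0.055,0.275,0,0,0,-0.027,0],[0.055,0.275,0,0,0,-0.027,0],[0.055,0.275,0,0,0,-0.027,0]])

```text
clock: 17.88
tcp_pos: [0.4323, 0.1526, 0.2583]
eef_rot: [-3.141, 0.001, 1.375]
contact_force: [-0.2, -0.0, -3.4]
width: 0.0191
gripper_force: 70.6
```

Run:
```python
from g import *
p,r,s=st();print(s["clock"],p.round(4),s["eef_rot"],s["qvel"].round(3))
im,d,K,k1,M=cam("wrist");np.savez("w7.npz",im=im,d=d,K=K,k1=k1,M=M,p=p,rot=s["eef_rot"])
g=im.mean(2).astype(int);c=(K,k1,M);P=cloud(d,*c)
print("row147",g[147,290:352].tolist());print("col320",g[120:175,320].tolist());print("zrow",(P[147,290:352:2,2]*1000).round().tolist())
print("lid z",np.nanmedian(P[200:220,215:280,2]),np.nanmedian(P[200:220,370:430,2]),np.nanmedian(P[115:125,240:400,2]))
print("pin");print(g[60:104:2,304:344:2])
```

```text
17.875 [0.4323 0.1526 0.2583] [-3.14139625e+00  5.10489422e-04  1.37500119e+00] [ 0.002 -0.003  0.002  0.003 -0.001  0.004]
row147 [177, 179, 178, 179, 183, 178, 179, 180, 178, 181, 148, 95, 153, 150, 157, 80, 177, 177, 170, 174, 171, 176, 175, 172, 176, 171, 170, 172, 174, 171, 173, 174, 172, 175, 174, 173, 171, 173, 172, 170, 173, 174, 170, 173, 176, 100, 95, 138, 140, 138, 136, 158, 182, 180, 179, 177, 181, 176, 177, 181, 181, 179]
col320 [177, 178, 180, 175, 177, 178, 156, 132, 90, 138, 134, 114, 174, 174, 173, 173, 170, 171, 173, 173, 174, 170, 172, 174, 177, 170, 175, 173, 175, 174, 174, 174, 174, 172, 175, 173, 163, 100, 105, 108, 105, 106, 88, 81, 139, 160, 155, 151, 156, 172, 181, 180, 178, 177, 181]
zrow [254.0, 253.0, 254.0, 255.0, 255.0, 254.0, 252.0, 252.0, 0.0, 1.0, -1.0, -1.0, 0.0, -1.0, -2.0, -0.0, 1.0, 1.0, -1.0, -1.0, -2.0, 0.0, 1.0, 251.0, 253.0, 254.0, 252.0, 252.0, 254.0, 254.0, 254.0]
lid z 0.25403594883628444 0.25358618703694147 0.2537179163514404
pin
[[177 175 177 178 176 178 176 174 177 170 175 171 171 178 175 175 180 177
  177 175]
 [179 177 178 179 177 177 
[... 1059 characters left out ...]
 178 178
  179 179]
 [174 180 119  52  91  96 147 170 123 106 100  67 180 178 176 177 180 177
  173 177]
 [175 177 120  76  85  91  91  98 103  99  90 111 177 179 177 178 180 175
  180 178]
 [179 178 116 122  63  87  89  93  94  91  63 177 177 177 180 177 175 181
  177 178]
 [178 178 170 124  55  61  70  79  72  65  72 181 178 177 178 181 176 178
  176 175]
 [176 176 180 173 125  35  42  50  43  49 180 175 179 178 176 178 180 181
  178 176]
 [176 174 179 183 123 125 115 109 171 181 176 175 177 177 180 179 182 178
  175 176]
 [175 176 175 178 170 168 179 182 180 180 177 177 178 181 179 176 180 178
  180 177]
 [177 180 178 179 175 178 179 181 181 176 174 180 176 175 179 178 178 179
  179 177]]
```

Call:
move_arm(deltas=[[0.08,0.4,0,0,0,0,0],[0.16,0.8,0,0,0,0,0],[0.19,0.95,0,0,0,0,0],[0.19,0.95,0,0,0,0,0]])

```text
clock: 18.42
tcp_pos: [0.4513, 0.2484, 0.2583]
eef_rot: [-3.141, 0.001, 1.377]
contact_force: [-0.1, -0.1, -3.3]
width: 0.0188
gripper_force: 70.6
```

Call:
move_arm(deltas=[[0.07,0.38,0,0,0,0,0],[0.07,0.38,0,0,0,0,0],[0.07,0.38,0,0,0,0,0],[0.07,0.38,0,0,0,0,0]])

```text
clock: 18.92
tcp_pos: [0.4583, 0.2851, 0.2584]
eef_rot: [-3.141, 0.001, 1.374]
contact_force: [0.2, -0.2, -2.7]
width: 0.0189
gripper_force: 70.6
```

```bash
cat > m.py <<'E'
from g import *
def meas(f,ztop):
    z=np.load(f);im=z["im"];c=(z["K"],float(z["k1"]),z["M"]);P=cloud(z["d"],*c);g=im.mean(2)
    # pin: dark blob away from the dark table shadow
    m=(g<140).astype(np.uint8);m[103:]=0;m[:76]=0;m[:,:295]=0;m[:,346:]=0
    k,l,s,ce=cv2.connectedComponentsWithStats(m);i=1+np.argmax(s[1:,4]);print("pin bbox",s[i],ce[i].round(1))
    x,y,w,h,_=s[i]
    hi=(g[y+3:y+h-3,x+4:x+w-4]>135);vv,uu=np.where(hi);top=(uu.mean()+x+4,vv.mean()+y+3) if len(uu) else (0,0)
    mid=(x+(w-1)/2,y+(h-1)/2)
    print("top px",np.round(top,1),plane([top],c,.067).round(4),"mid",mid,plane([mid],c,.056).round(4))
    # hole ring
    m=(g<166).astype(np.uint8);m[:115]=0;m[180:]=0;m[:,:285]=0;m[:,355:]=0
    cs=max(cv2.findContours(m,0,1)[0],key=cv2.contourArea);e=cv2.fitEllipse(cs);hp=plane([e[0]],c,ztop)[0];print("ring",np.round(e[0],2),np.round(e[1],1),hp.round(4))
    T=R.from_euler('xyz',z["rot"]);print("hole in tool mm",(T.inv().apply(hp-z["p"])*1000).round(2))
    # lid edges
    L=(abs(P[...,2]-ztop)<.012);A=[]
    for v in range(112,230,3):
        us=np.where(L[v,150:500])[0]+150;A.append([*plane([[us.min()-.5,v]],c,ztop)[0],*plane([[us.max()+.5,v]],c,ztop)[0]])
    A=np.array(A);W=np.linalg.norm(A[:,:3]-A[:,3:],axis=1)*1000;ok=abs(W-np.median(W))<2;print("width",np.median(W).round(1),ok.sum())
    for nm,Q in(("L",A[ok,:2]),("R",A[ok,3:5]),("mid",(A[ok,:2]+A[ok,3:5])/2)):
        vx,vy,x0,y0=cv2.fitLine(Q.astype(np.float32),cv2.DIST_HUBER,0,.001,.001).ravel();sg=np.sign(vy);print(nm,"angle",np.degrees(np.arctan2(vy*sg,vx*sg)).round(2),"hole offset from line mm",(((hp[0]-x0)*vy-(hp[1]-y0)*vx)*sg*1000).round(2))
    print("tool x axis angle",np.degrees(np.arctan2(*T.apply([1,0,0])[1::-1])).round(2), "tool tilt",T.apply([0,0,1]).round(4))
E
python3 - <<'E'
from m import *
p,r,s=st();print(s["clock"],p.round(4))
im,d,K,k1,M=cam("wrist");np.savez("w8.npz",im=im,d=d,K=K,k1=k1,M=M,p=p,rot=s["eef_rot"])
g=im.mean(2).astype(int)
print(g[66:104:3,302:344:2])
for f in("w7.npz","w8.npz"):print(f);meas(f,float(np.load(f)["p"][2])-.0045)
E
```

```text
18.925 [0.4583 0.2851 0.2584]
[[179 179 177 179 179 179 181 179 182 178 177 178 183 179 180 180 181 178
  177 179 182]
 [179 178 179 180 177 179 180 181 182 179 179 179 182 181 176 180 184 177
  184 181 180]
 [179 178 180 180 180 181 180 178 182 182 180 178 180 180 180 177 178 181
  180 181 178]
 [177 179 182 179 178 180 181 177 177 180 179 178 181 178 182 181 181 180
  178 179 181]
 [179 179 180 182 180 182 178 182 179 178 181 182 178 179 180 180 176 180
  179 179 178]
 [184 179 182 178 178 188  82  88  92 102 183 179 178 179 180 179 182 181
  180 180 178]
 [178 180 180 182 187  55  83 185 176 100  71 181 181 184 182 180 181 181
  178 182 182]
 [180 180 184 182 118  53  78  91  85  90  66 183 180 176 180 181 179 178
  177 181 178]
 [178 183 181 177 171  69  58  68  66  56  74 181 181 180 180 181 181 184
  180 178 179]
 [179 181 184 180 185 125  93  52  54 171 184 184 179 182 181 179 181 181
  181 179 180]
 [179 183 179 183 184 174 176 172 181 178 182 178 179 181 182 181 183 180
  180 180 179]
 [183 179 183 177 180 181 183 182 183 182 183 185 182 179 186 184 185 183
  180 183 183]
 [
[... 324 characters left out ...]
 [67.23 -0.21  4.47]
width 109.8 40
L angle 78.11 hole offset from line mm 55.07
R angle 78.98 hole offset from line mm -54.69
mid angle 78.41 hole offset from line mm 0.18
tool x axis angle 78.78 tool tilt [-3.e-04 -5.e-04 -1.e+00]
w8.npz
pin bbox [310  80  14  16 160] [316.2  87.7]
top px [316.6  84.5] [[0.4772 0.3977 0.067 ]] mid (np.float64(316.5), np.float64(87.5)) [[0.4768 0.3966 0.056 ]]
ring [320.27 147.31] [40.7 41.8] [0.4712 0.351  0.2539]
hole in tool mm [67.24 -0.2   4.44]
width 109.8 40
L angle 78.05 hole offset from line mm 55.07
R angle 78.9 hole offset from line mm -54.64
mid angle 78.36 hole offset from line mm 0.19
tool x axis angle 78.73 tool tilt [-4.e-04 -8.e-04 -1.e+00]
```

Call:
move_arm(deltas=[[0.03,0.15,-0.3,0,0,0,0],[0.03,0.15,-0.6,0,0,0,0],[0.03,0.15,-0.9,0,0,0,0],[0.03,0.15,-0.9,0,0,0,0]])

```text
clock: 19.48
tcp_pos: [0.4589, 0.2996, 0.1654]
eef_rot: [-3.136, 0.005, 1.375]
contact_force: [0.7, 1.0, -3.2]
width: 0.0186
gripper_force: 70.4
```

Call:
move_arm(deltas=[[0,0,-0.2,0,0,0,0],[0,0,-0.4,0,0,0,0],[0,0,-0.6,0,0,0,0],[0,0,-0.6,0,0,0,0],[0,0,-0.6,0,0,0,0]])

```text
clock: 20.1
tcp_pos: [0.4627, 0.3018, 0.1104]
eef_rot: [3.139, -0.002, 1.375]
contact_force: [0.5, 0.0, -3.3]
width: 0.0191
gripper_force: 70.5
```

Run:
```python
from m import *
p,r,s=st();print(s["clock"],p.round(4),s["contact_force"])
im,d,K,k1,M=cam("wrist");np.savez("w9.npz",im=im,d=d,K=K,k1=k1,M=M,p=p,rot=s["eef_rot"])
g=im.mean(2);c=(K,k1,M)
for f in("w8.npz",):pass
v0=int(round(75));print(g[30:110:3,296:344:2].astype(int))
```

```text
20.1 [0.4627 0.3018 0.1104] [ 0.45489614  0.01470326 -3.31333845]
[[153 149 149 149 153 153 155 151 152 151 152 154 149 152 151 153 152 150
  153 153 153 150 151 151]
 [154 154 153 154 154 149 152 150 152 152 151 152 152 155 155 153 154 155
  154 156 149 154 151 151]
 [121 119 120 119 121 123 122 120 121 125 115 112 116 115 112 120 121 121
  121 121 125 119 119 122]
 [159 156 156 157 157 156 155 160 159 160 157 160 156 155 156 155 157 161
  159 156 156 160 157 158]
 [158 154 156 157 155 160 158 155 156 158 158 156 158 155 156 156 158 157
  155 155 159 160 158 157]
 [158 156 154 160 157 155 155 156 158 157 159 157 155 157 153 157 158 155
  155 158 156 155 156 156]
 [157 155 154 160 160 156 157 156 159 156 155 159 157 159 155 157 156 159
  157 156 155 159 157 154]
 [156 159 152 157 156 158 157 157 157 157 158 157 161 158 154 156 157 157
  156 159 156 157 159 157]
 [156 155 157 158 157 159 158 156 159 157 159 158 156 155 157 157 159 157
  159 158 155 156 159 158]
 [155 156 155 161 156 159 158 155 157 159 160 157 156 157 158 161 159 158
  156 157 159 158 157 158]
 [154 157 158 158 155 15
[... 993 characters left out ...]
63 101 102  47  60  67  66  66  68  70  67  49 126 156 159 158 155
  158 158 159 159 158 158]
 [156 156 160 105  28  40  56  58  60  58  53  46  39 164 155 159 159 160
  156 157 162 157 156 159]
 [157 160 161 101 105  61  30  37  39  34  28  29 163 158 160 159 159 159
  156 162 157 158 159 159]
 [157 158 161  98  98 102 104 101  96  99 116 157 158 155 157 157 160 157
  160 159 156 158 156 158]
 [161 159 159 155  99 101 157 157 163 160 159 157 160 159 158 158 157 158
  161 158 159 156 156 158]
 [160 155 159 158 156 156 158 158 157 158 159 158 158 158 158 157 160 157
  158 155 158 162 157 157]
 [157 160 159 157 158 157 157 158 160 161 153 157 159 158 160 155 157 160
  157 157 159 158 157 159]]
```

Run:
```python
from m import *
z=np.load("w9.npz");g=z["im"].mean(2);c=(z["K"],float(z["k1"]),z["M"]);p=z["p"];T=R.from_euler('xyz',z["rot"])
sub=g[70:96,300:326];hi=(g[76:92,306:318]>125);v,u_=np.where(hi);top=(u_.mean()+306,v.mean()+76)
m=(g<92).astype(np.uint8);m[:70]=0;m[100:]=0;m[:,:296]=0;m[:,330:]=0
cs=max(cv2.findContours(m,0,1)[0],key=cv2.contourArea);x,y,w,h=cv2.boundingRect(cs)
print("hi",top,hi.sum(),"bbox",x,y,w,h)
ps=plane([top],c,.067)[0];print("small pin",ps.round(4), plane([[x+(w-1)/2,y+(w-1)/2]],c,.058).round(4))
m=(g<150).astype(np.uint8);m[:115]=0;m[180:]=0;m[:,:285]=0;m[:,355:]=0
print("row147",g[147,295:347:2].astype(int))
hp=p+T.apply([.06724,-.0002,.00445]);print("pred hole px->", hp.round(4))
cs=max(cv2.findContours(m,0,1)[0],key=cv2.contourArea);e=cv2.fitEllipse(cs);print("ring",e,plane([e[0]],c,p[2]-.0045)[0].round(4))
print("hole->pin",((ps-hp)*1000).round(2),"T",np.degrees(z["rot"]).round(2))
```

```text
hi (np.float64(311.4848484848485), np.float64(82.60606060606061)) 33 bbox 301 75 22 24
small pin [0.4773 0.3976 0.067 ] [[0.4771 0.3975 0.058 ]]
row147 [158 160 155 136 135  74 121 117 114 109 111 111 106 111 118 117 116 109
 105  91  65 123  85 142 158 159]
pred hole px-> [0.4756 0.3678 0.1061]
ring ((320.2074279785156, 147.39649963378906), (40.75234603881836, 42.16403579711914), 178.9346466064453) [0.4756 0.3677 0.1059]
hole->pin [  1.64  29.88 -39.06] T [ 1.7986e+02 -1.0000e-01  7.8780e+01]
```

Call:
move_arm(deltas=[[0.01,0.15,0,0,0,0.011,0],[0.021,0.299,0,0,0,0.011,0],[0.021,0.299,0,0,0,0.011,0],[0.021,0.299,0,0,0,0.011,0],[0.021,0.299,0,0,0,0.011,0]])

```text
clock: 20.78
tcp_pos: [0.4632, 0.3309, 0.1082]
eef_rot: [-3.141, 0.001, 1.384]
contact_force: [-0.3, 0.7, -3.1]
width: 0.0186
gripper_force: 70.6
```

Run:
```python
from g import *
A=[]
for i in range(8):
    p,r,s=st();A.append([*p*1000,*np.degrees(s["eef_rot"])%360]);eyes.camera("wrist")
A=np.array(A);print(A.mean(0).round(2),A.std(0).round(2),s["clock"],s["joint_positions"].round(2))
```

```text
[4.6342e+02 3.3094e+02 1.0838e+02 1.8001e+02 2.0000e-02 7.9280e+01] [0.1  0.05 0.1  0.01 0.01 0.01] 21.125 [ 0.5   0.24  1.84 -0.    1.07  0.68]
```

Call:
move_arm(deltas=[[0.014,0.008,-0.05,0,0,0,0],[0.014,0.008,-0.1,0,0,0,0],[0.014,0.008,-0.1,0,0,0,0],[0.014,0.008,-0.1,0,0,0,0],[0.014,0.008,-0.1,0,0,0,0]])

```text
clock: 21.8
tcp_pos: [0.465, 0.3321, 0.0987]
eef_rot: [3.141, -0.0, 1.384]
contact_force: [0.4, -0.1, -2.4]
width: 0.0189
gripper_force: 70.6
```

Run:
```python
from m import *
A=[]
for i in range(5):
    p,r,s=st();im,d,K,k1,M=cam("wrist");A.append(p)
p=np.mean(A,0);print(s["clock"],p.round(4),np.degrees(s["eef_rot"]).round(2),s["contact_force"])
g=im.mean(2);c=(K,k1,M);print(g[124:172:2,298:344:2].astype(int))
hp=p+r.apply([.06724,-.0002,.00445]);print("hole",hp.round(4))
e=(320.24,147.35);print("ring ctr on z.067",plane([e],c,p[2]-.0045).round(4))
v,u_=np.where((g[130:165,304:337]>150));print(len(v))
```

```text
22.0 [0.465  0.3321 0.0987] [ 1.7999e+02 -1.0000e-02  7.9290e+01] [ 0.27594703  0.09576999 -3.35051667]
[[155 155 152 159 157 155 157 155 154 155 156 158 155 156 155 156 155 156
  154 158 157 155 155]
 [154 156 154 158 154 153 155 156 155 157 154 145 146 162 158 153 157 155
  154 153 158 158 154]
 [155 154 153 155 155 156 154 139 116 119 118 117 116  79 116 124 155 157
  154 154 155 158 154]
 [156 156 155 156 155 141 121 124 121 115 123 119 114  79  83 118 113 137
  156 159 156 155 154]
 [156 153 155 156 137 121 124 122 122 109  83 101  85  76 119 119 120 115
  123 156 157 155 157]
 [158 151 158 146 124 129 125 108  96  98  98  98  99  98 101  90 112 117
  116 137 156 156 154]
 [157 158 156 127 125 124  97  99  94  30  43  45  43  36  65  97  83 117
  118 114 148 155 155]
 [154 153 130 120 130  91 103  96  40  46  52  50  54  40  45  82  98  73
  120 117 117 157 154]
 [157 157 129 130 104  96  98  39  46  58  55  51  55  47  49  37 100  97
   76 116 118 155 153]
 [158 149 128 133  83  97  81  50  50  51  50  73  54  52  48  46  64  97
   72 122 117 137 154]
 [158 137 133 128  97  94 
[... 706 characters left out ...]
  97 101  97  73 100
  129 126 138 159 154]
 [155 153 157 140 137 140 108  99 147 160  94 104 103 100  95  65 105 130
  126 126 156 153 158]
 [153 154 160 158 137 135 137 138  83  75  78  82  66  64  80 134 135 127
  124 152 154 157 156]
 [155 156 155 154 155 140 138 136 137 137 143 123 139 139 133 133 127 130
  151 154 153 155 160]
 [152 153 157 157 155 158 141 135 135 135 135 135 134 134 131 133 138 161
  153 154 157 156 155]
 [155 155 153 156 155 153 156 156 145 140 140 136 138 141 147 157 155 156
  155 156 156 154 154]
 [157 157 156 157 153 155 158 157 152 157 157 161 157 160 155 157 154 159
  156 154 155 154 154]]
hole [0.4773 0.3982 0.0943]
ring ctr on z.067 [[0.4773 0.3982 0.0942]]
90
```

Run:
```python
from m import *
p,r,s=st();im,d,K,k1,M=cam("wrist");c=(K,k1,M);g=im.mean(2)
v,u_=np.where(g[140:152,314:327]>110);t=(u_.mean()+314,v.mean()+140)
m=(g<75).astype(np.uint8);m[:132]=0;m[160:]=0;m[:,:308]=0;m[:,334:]=0
m=cv2.morphologyEx(m,cv2.MORPH_OPEN,np.ones((3,3),np.uint8));b=cv2.boundingRect(m)
print(t,b,"top",plane([t],c,.067).round(4),"shoulder",plane([[b[0]+(b[2]-1)/2,b[1]+(b[3]-1)/2]],c,.058).round(4),"hole",(p+r.apply([.06724,-.0002,.00445])).round(4))
```

```text
(np.float64(320.02941176470586), np.float64(146.02941176470588)) (310, 135, 21, 22) top [[0.4771 0.3978 0.067 ]] shoulder [[0.4771 0.3978 0.058 ]] hole [0.4773 0.3982 0.0942]
```

Call:
move_arm(deltas=[[-0.002,-0.004,-0.08,0,0,0,0],[-0.002,-0.004,-0.16,0,0,0,0],[-0.002,-0.004,-0.22,0,0,0,0],[-0.002,-0.004,-0.25,0,0,0,0],[-0.002,-0.004,-0.25,0,0,0,0]])

```text
clock: 22.72
tcp_pos: [0.4645, 0.3315, 0.073]
eef_rot: [-3.141, 0.001, 1.384]
contact_force: [0.5, 0.2, -3.0]
width: 0.0189
gripper_force: 70.6
```

Call:
move_arm(deltas=[[0,0,-0.02,0,0,0,0],[0,0,-0.04,0,0,0,0],[0,0,-0.06,0,0,0,0],[0,0,-0.06,0,0,0,0]])

```text
clock: 23.22
tcp_pos: [0.4645, 0.3315, 0.0673]
eef_rot: [-3.141, 0.0, 1.384]
contact_force: [-1.0, -0.7, -2.5]
width: 0.0188
gripper_force: 70.6
```

Call:
move_arm(deltas=[[0,0,-0.02,0,0,0,0],[0,0,-0.04,0,0,0,0],[0,0,-0.06,0,0,0,0],[0,0,-0.06,0,0,0,0]])

```text
clock: 23.72
tcp_pos: [0.4645, 0.3315, 0.0612]
eef_rot: [-3.141, 0.0, 1.384]
contact_force: [0.2, 0.2, -3.1]
width: 0.0189
gripper_force: 70.6
```

Call:
move_arm(deltas=[[0,0,-0.01,0,0,0,0],[0,0,-0.02,0,0,0,0],[0,0,-0.02,0,0,0,0]])

```text
clock: 24.1
tcp_pos: [0.4648, 0.3317, 0.0596]
eef_rot: [3.141, -0.0, 1.384]
contact_force: [-0.1, -0.2, -3.1]
width: 0.0191
gripper_force: 70.6
```

Call:
move_arm(deltas=[[0,0,-0.01,0,0,0,0],[0,0,-0.02,0,0,0,0],[0,0,-0.02,0,0,0,0]])

```text
clock: 24.48
tcp_pos: [0.4648, 0.3317, 0.0592]
eef_rot: [-3.141, 0.0, 1.384]
contact_force: [-4.8, -3.6, 7.3]
width: 0.0187
gripper_force: 72.0
```

Run:
```python
from m import *
p,r,s=st();im,d,K,k1,M=cam("wrist");P=cloud(d,K,k1,M)
print(s["clock"],p.round(4),s["contact_force"],"lid z",np.nanmedian(P[200:220,215:280,2]),np.nanmedian(P[200:220,370:420,2]),np.nanmedian(P[115:125,240:400,2]))
```

```text
24.475 [0.4648 0.3317 0.0592] [-4.7863439  -3.55436826  7.26851766] lid z 0.054854034477404126 0.05465260108159167 0.05469923690377973
```

Call:
move_arm(deltas=[[0,0,0,0,0,0,0],[0,0,0.01,0,0,0,0],[0,0,0.01,0,0,0,22],[0,0,0.01,0,0,0,35],[0,0,0.01,0,0,0,45],[0,0,0.01,0,0,0,45],[0,0,0.1,0,0,0,45],[0,0,0.4,0,0,0,45],[0,0,0.8,0,0,0,45],[0,0,1,0,0,0,45],[0,0,1,0,0,0,45]])

```text
clock: 25.9
tcp_pos: [0.4661, 0.3324, 0.1598]
eef_rot: [3.138, -0.003, 1.384]
contact_force: [-0.2, -0.5, -0.3]
width: 0.045
gripper_force: 0.0
```

Run:
```python
from m import *
p,r,s=st();im,d,K,k1,M=cam("wrist");P=cloud(d,K,k1,M);Q=P.reshape(-1,3)
t=Q[(abs(Q[:,2]-.055)<.006)&(abs(Q[:,0]-.465)<.1)&(abs(Q[:,1]-.331)<.1)];c=t.mean(0);n_=np.linalg.svd(t-c,full_matrices=False)[2][2]
print(s["clock"],p.round(4),s["contact_force"],s["width"],len(t),c.round(4),n_.round(4))
```

```text
25.9 [0.4661 0.3324 0.1598] [-0.17432705 -0.50661156 -0.316368  ] 0.045008755998832695 27818 [0.4676 0.3453 0.0547] [ 4.e-04  1.e-04 -1.e+00]
```

The lid lies flat: its top is at 54.7 mm with no measurable tilt, and the gripper is clear. Handing in.

```bash
python3 -c "
from bench import order
print(order.close_job())"
```

```text
the job is handed in; nothing more can be done
None
```

The long lid lies flat on the mould, rib up with its holes on the dowels; it was lowered while gripped and then let go, and the job was handed in at about 26 s of the 61 s allowed, with no verdict shown.

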